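# Ready the arepa press

### The job

Get the arepa press ready for the first arepa: throw its lever right out to the stop, raise the upper plate all the way back to its stop, and then lay the aluminium ring mould flat in the middle of the lower plate. The little swivel catch may or may not be over the lever; if it holds the lever, swing it clear first, and do not force any part that is still held. Let neither lever nor plate slam, and leave the salt shaker, the mug and the spatula where they are.

Things in the scene. Friction and masses are not known exactly. Their poses are not given: they have to be found in the camera images.
- plate_mid (a point): Arepa press, cast aluminium, fixed to the counter: middle of the lower plate's flat face (200 mm across, 45 mm above the counter, on four legs). Press frame: z up; y from the lever's pivot (y = -118 mm) to the upper plate's hinge (y = +112 mm); the lifting ear is on the -x side, the swivel catch on the +x side. Unturned, its axes are the world's; it is turned up to 0.3 rad either way.
- lever (a joint): Pressing lever, rad: 0 = folded flat over the upper plate, which it then holds shut; grows as the free end swings up and over to the press's -y side; 2.30 = thrown out to its stop, leaning away. Stiff pivot (0.22 N m friction, 0.26 to 0.38 kg): stays where left when near upright, sinks to the side it leans to when lower.
- lever_pivot (a point): Centre of the lever's pivot pin, along the press's x between two lugs (41 mm over both), 58 mm above the counter. Axes turn with the lever: x along the pin, y towards the free end, parallel to the bar.
- lever_end (a point): On the bar's mid-line, 15 mm short of its free end, 282 mm from the pin. The bar is straight, 24 mm wide (x), 12 mm thick; its mid-line passes 16 mm above the pin. Folded, its underside is 68 mm and its top 80 mm above the counter, and its last 45 mm overhangs the press with nothing beneath but the counter. Axes as lever_pivot.
- catch (a joint): Swivel catch, rad, on an upright pin: 0 = arm square across the folded lever's top (pointing to the press's -x); grows as it swings outward, away from the plates, through +y (1.57: beside the lever, parallel to it) to its stop at 2.70. It holds the lever down from 0 to about 1.2 and clears it beyond. Light friction, stays where left; starts anywhere from 0 to 2.4.
- catch_pin (a point): Catch's pin at half the arm's thickness, 86.5 mm above the counter, at x = +45, y = +145 mm from plate_mid in the press frame, on an 18 mm thick post. The arm is a bar 16 mm wide, 7 mm thick, 83 to 90 mm above the counter: 3 mm over the folded lever.
- catch_stub (a point): Middle of the upright round stub at the end of the catch's arm, 61 mm from the pin: 12 mm thick, from 83 to 109 mm above the counter. It is there to be pushed.
- lid (a joint): Upper plate, rad: 0 = shut on the lower plate; grows as it is raised about its hinge; 1.75 = back against its stop, just past upright, where it stays; let go short of upright it falls shut. Loose hinge, 0.47 to 0.66 kg. Held shut while the lever lies over it.
- lid_hinge (a point): Centre of the upper plate's hinge pin, along the press's x, 49 mm above the counter. Axes turn with the plate: x along the pin, -y from the pin across the plate, a disc 200 mm across and 8 mm thick whose centre is 112 mm from the pin.
- ear (a point): Middle of the overhanging part of the upper plate's lifting ear: a flat bar 24 mm wide (x) and 10 mm thick jutting past the rim, 225 mm from the hinge pin, 75 mm to the -x side of the middle, 51 mm above the counter when shut. It reaches 18 mm further out; beneath it, 20 mm either way, is only the counter. Axes as lid_hinge.
- ring_mid (a point): Ring mould, loose plain aluminium ring: outside 116 mm, inside 96 mm (wall 10 mm), 15 mm tall, 0.08 to 0.13 kg. This point is its centre, half-way up; z along its axis. It starts flat on the wooden lid rest.
- rest: Wooden lid rest, fixed: board 180 x 150 x 16 mm with two upright strips (21 mm tall) at its +x edge, from x = +56 mm on. Origin at the centre of its underside. The ring lies on the flat part, about 24 mm to the -x side of the middle.
- shaker: Bystander: glass salt shaker with a metal twist cap, 48 mm across the foot, 82 mm tall. Origin at the centre of its underside.
- mug: Bystander: white mug, 76 mm across, 75 mm tall, handle to its +y. Origin at the centre of its underside.
- spatula: Bystander: red plastic spatula, 290 mm long, lying flat along its own x axis. Origin under its middle.

How it is judged:
On the way, in this order (a step that is already met when the one before it is completed fails the run):
1. the lever is thrown out to its stop (value of joint lever above 2.15 rad), for 0.2 s.
2. the upper plate is raised back to its stop, the lever still out (value of joint lid above 1.66 rad and value of joint lever above 2.15 rad), for 0.2 s.
At the end, for the whole second after the job is handed in: Lever at least 2.15 rad out (stop 2.30), upper plate at least 1.66 rad up (stop 1.75), the ring mould lying flat (within 0.06 rad) and still on the lower plate with its centre within 15 mm of the plate's centre (all of step 2 and horizontal distance between ring_mid and plate_mid below 0.015 m and z of ring_mid in the frame of plate_mid between 0.004 and 0.011 m and angle between ring_mid's own z axis and vertical below 0.06 rad and linear speed of ring below 0.02 m/s); the robot touches nothing.
It fails at once if the lever is forced (over 60 N) against the catch that holds it (contact force between lever and catch above 60 N).
It fails at once if the upper plate is forced (over 80 N) against the lever that holds it (contact force between lid and lever above 80 N).
It fails at once if the lever slams (over 5 rad/s) (velocity of joint lever above 5 rad/s or velocity of joint lever below -5 rad/s).
It fails at once if the upper plate slams (over 5 rad/s) (velocity of joint lid above 5 rad/s or velocity of joint lid below -5 rad/s).
It fails at once if the salt shaker, mug or spatula is moved more than 20 mm (distance of any of shaker, mug, spatula from where it was at the start of the episode above 0.02 m).
It also fails if it takes over 72 s, if anything falls off the work surface, if the arm or the gripper's body presses on something with over 40 N, if the wrist force passes 120 N, or if a joint passes its speed limit or range.

### The arm

A 7-joint arm with a two-finger parallel gripper is mounted at the origin on the work surface. World frame = base frame: x ahead of the robot, y to its left, z up, the work surface at z = 0. Lengths are in m, angles in rad, forces in N, time in s.
With the tool pointing down it reaches from about 0.425 to 0.8 m from the base axis. Payload 8.3 kg.
Tool frame: the origin (TCP) lies between the finger pads; the fingertips stand manip.tcp_to_tips ahead of it and the grasp point (between the pads) lies 6 mm ahead of it (manip.tcp_to_tips is the distance from the TCP to the fingertips, in m); z points along the fingers, y is the line along which they close (so a half turn about z gives the same grasp; the last joint's range is limited). The gripper opens to 85 mm and grips with 20 to 120 N. Pads are 22 mm wide; open, the fingers measure 114 mm over their backs; the gripper's body (76 mm by 85 mm) begins 54 mm behind the grasp point. The pads swing forward as they close: fully open they stand 13 mm farther back than shut.
Start: joints at [-1.228, 0.383, 0.016, 1.37, -0.006, 1.388, -0.046], TCP at [0.247, 0.574, 0.256] pointing down, gripper open.
Joint ranges: [-2.95, 2.95], [-0.25, 2.06], [-1.52, 1.56], [0.18, 2.33], [-1.44, 4.58], [0.02, 2.06], [-3.01, 3.01]. Speed limits (rad/s): [2.39, 2.39, 3.01, 3.01, 3.14, 3.14, 3.14].

### API

Orientations are given as a 3x3 rotation matrix whose columns are the frame's x, y, z axes.
In Python, from plant import manip, claw, planner, cams gives the robot as it stands. Calls block until the motion is done:
- manip.reach(position, orientation): joint-space move of the TCP to a pose.
- manip.servo_line(position, speed=0.15, attitude=None): straight line of the TCP; attitude=None keeps the orientation; speed is the mean speed in m/s.
- manip.move_joints(angles): joint-space move.
- claw.move_gripper(opening, effort=None): finger opening in m; effort is the grip in N (None keeps the last); returns when the fingers have stopped.
- manip.hold(seconds).
- planner.ik(position, orientation): joint angles nearest the present ones, or None.
- cams.get_image(name): name is "scene" or "top" or "wrist"; returns a dict with "color" (400x640x3 uint8, blue, green, red), "fx", "fy", "cx", "cy" (pixels), "R" (3x3) and "t" (3): a world point X has camera coordinates R X + t. Camera axes: x right, y down, z forward; pixel columns grow to the right and rows downward; lengths in m; the calibration is good to about 2 mm. A picture is of the moment at which its call begins. There is no depth.
A pose or a line that the arm cannot do raises manip.Unreachable and nothing moves.
- manip.sign_off(): hands the job in; it is judged then, once.
Readings, each from a call of its own:
- manip.read_time_s(): time.
- manip.read_q(): joint angles.
- manip.read_dq(): joint speeds.
- manip.read_joint_efforts(): joint torques, N m.
- manip.read_ee_pos(): TCP position.
- manip.read_ee_rot(): TCP orientation.
- manip.read_contact_force(): force on the tool from outside, world axes, zero at the start.
- manip.read_wrist_torque(): the same for the moment, N m.
- manip.read_width(): finger opening in m.
- manip.read_gripper_force(): force on a finger pad.
Only numpy, scipy, OpenCV 4.12 (cv2) and the standard library are available. Lean on these libraries where they do the work, as an engineer would, in place of code of your own. Each camera call takes 0.05 s, during which the arm holds its last target. There are 200 camera calls.

## Working session

There is one attempt and no reset: what is moved stays moved. The work goes in short steps, each a Python script; the robot and the scene stay as the last script left them, time stands still between calls to the robot, and variables do not carry over. Pictures are saved under pics/ and viewed, at most 12 in all, crops included, and the job is handed in when it is done.

```bash
ls; mkdir -p pics
python3 - <<'E'
from plant import manip,claw,planner,cams
import cv2,numpy as np
for n in("scene","top"):
    d=cams.get_image(n); cv2.imwrite(f"pics/{n}0.png",d["color"])
    np.savez(n+"0.npz",**{k:v for k,v in d.items()})
    print(n,d["fx"],d["cx"],d["cy"],np.round(-d["R"].T@d["t"],3),np.round(d["R"],3).tolist())
print(manip.tcp_to_tips,manip.read_time_s(),manip.read_ee_rot())
E
```

```text
pics
scene 419.1679074038462 319.0474177499868 205.75835312517776 [ 1.181 -0.048  1.155] [[0.001, 1.0, -0.003], [0.838, -0.003, -0.545], [-0.545, -0.002, -0.838]]
top 370.54229395806954 324.1382113299472 201.81400234369787 [ 0.378 -0.018  1.073] [[0.008, -1.0, 0.0], [-0.991, -0.008, -0.133], [0.133, 0.001, -0.991]]
0.025 0.1 [[-9.18820733e-01  3.94674599e-01 -6.49174592e-04]
 [ 3.94675129e-01  9.18819249e-01 -1.65238974e-03]
 [-5.56821471e-05 -1.77446302e-03 -9.99998424e-01]]
```

View pics/top0.png

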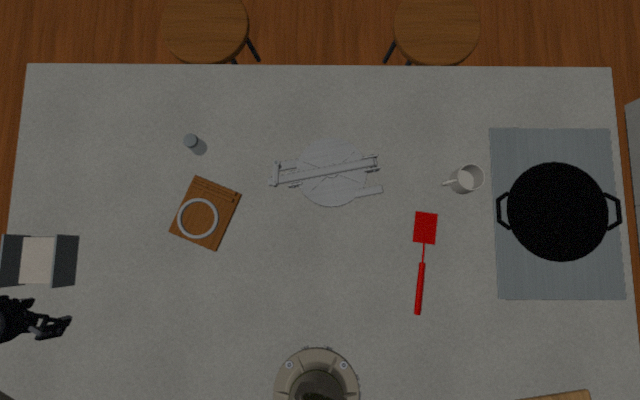

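View pics/scene0.png

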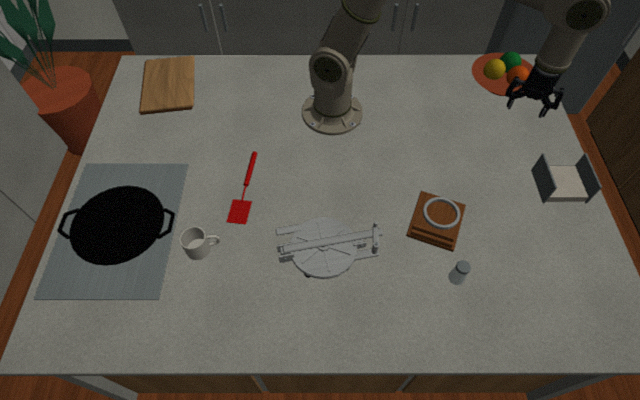

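Top view: press around (335,172), lever from pivot (377,163) to free end (272,172), catch near (275,172), ear at (380,190), ring (197,218). Scene view: the press is around (325,245), with the catch at about (376,238). I'll zoom in.

Run:
```python
import cv2,numpy as np
a=np.load("top0.npz")["color"][130:215,260:395]; b=np.load("scene0.npz")["color"][210:285,268:388]
f=lambda i:cv2.convertScaleAbs(cv2.resize(i,(800,int(800*i.shape[0]/i.shape[1])),interpolation=cv2.INTER_CUBIC)[:,:],alpha=1.3)
A=cv2.resize(f(a),(477,300));B=cv2.resize(f(b),(480,300))
cv2.imwrite("pics/zoom0.png",np.vstack([A[:, :477],B[:, :477]]))
```

```text
(no output)
```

View pics/zoom0.png

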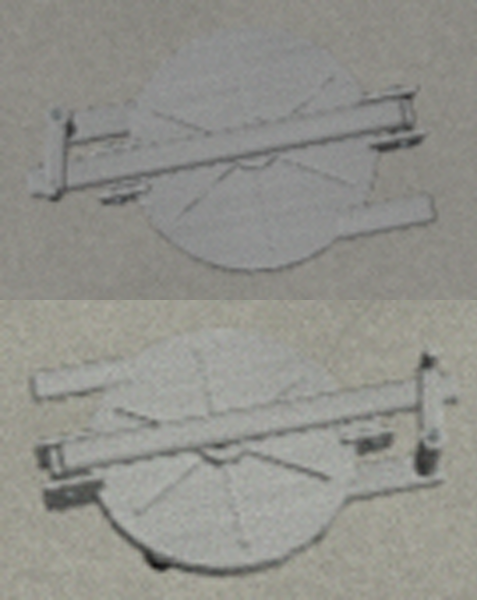

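```bash
cat > h.py <<'E'
import numpy as np, cv2
def ray(d,u,v):
    R,t=d["R"],d["t"]; c=-R.T@t
    return c,R.T@np.array([(u-d["cx"])/d["fx"],(v-d["cy"])/d["fy"],1.])
def onz(d,u,v,z):
    c,r=ray(d,u,v); return c+r*(z-c[2])/r[2]
def proj(d,X):
    p=d["R"]@np.asarray(X)+d["t"]; return np.array([d["fx"]*p[0]/p[2]+d["cx"],d["fy"]*p[1]/p[2]+d["cy"]])
E
python3 - <<'E'
import numpy as np,cv2
from h import *
T=dict(np.load("top0.npz"));S=dict(np.load("scene0.npz"))
t=lambda u,v:(260+u/3.533,130+v/3.533)
s=lambda u,v:(268+u/4,210+(v-300)/4)
for n,p,z in[("pin",(56,115),.09),("stub",(57,193),.109),("leverA",(100,168),.08),("leverB",(370,113),.08),("earend",(433,210),.056),("discL",(130,137),.053),("discBot",(255,269),.053),("discTop",(250,32),.053)]:
    print("T",n,np.round(onz(T,*t(*p),z),4))
for n,p,z in[("pin",(433,437),.09),("stub",(428,358),.109),("leverA",(400,393),.08),("leverB",(60,449),.08),("earend",(32,385),.056),("discTop",(215,330),.053),("discBot",(225,568),.053)]:
    print("S",n,np.round(onz(S,*s(*p),z),4))
# ring, rest
for D,n,box in((T,"T",(160,170,250,255)),(S,"S",(400,185,475,250))):
    x0,y0,x1,y1=box; im=D["color"][y0:y1,x0:x1].astype(int)
    wood=((im[...,2]-im[...,0])>35).astype(np.uint8)
    cs,_=cv2.findContours(wood,cv2.RETR_EXTERNAL,cv2.CHAIN_APPROX_NONE); c=max(cs,key=cv2.contourArea)
    fill=np.zeros_like(wood);cv2.drawContours(fill,[c],-1,1,-1);rect=cv2.minAreaRect(c)
    ringm=cv2.morphologyEx(((fill>0)&(wood==0)).astype(np.uint8),cv2.MORPH_OPEN,np.ones((2,2),np.uint8))
    cs,_=cv2.findContours(ringm,cv2.RETR_EXTERNAL,cv2.CHAIN_APPROX_NONE); r=max(cs,key=cv2.contourArea)
    P=np.array([onz(D,q[0][0]+x0,q[0][1]+y0,.031)[:2] for q in r],np.float32)
    print(n,"ring",cv2.minEnclosingCircle(P)); 
    B=np.array([onz(D,q[0]+x0,q[1]+y0,.016)[:2] for q in cv2.boxPoints(rect)]);print("rest",np.round(B,3).tolist())
E
```

```text
T pin [0.6161 0.1143 0.09  ]
T stub [0.5518 0.1095 0.109 ]
T leverA [0.5769 0.0806 0.08  ]
T leverB [ 0.622  -0.1281  0.08  ]
T earend [ 0.5501 -0.1798  0.056 ]
T discL [0.6076 0.0599 0.053 ]
T discBot [ 0.5026 -0.04    0.053 ]
T discTop [ 0.6945 -0.035   0.053 ]
S pin [0.6199 0.1134 0.09  ]
S stub [0.5657 0.1117 0.109 ]
S leverA [0.5783 0.0934 0.08  ]
S leverB [ 0.6236 -0.1538  0.08  ]
S earend [ 0.5572 -0.1797  0.056 ]
S discTop [ 0.5073 -0.0418  0.053 ]
S discBot [ 0.7041 -0.0357  0.053 ]Traceback (most recent call last):
  File "<stdin>", line 17, in <module>
ValueError: max() iterable argument is empty
```

```bash
cat >> h.py <<'E'
a=0.20; mid=np.array([.602,-.038,.045])
def frame(a): return np.array([[np.cos(a),-np.sin(a),0],[np.sin(a),np.cos(a),0],[0,0,1]])
def P(x,y,z): # press mm coords, z above counter
    return np.array([mid[0],mid[1],0])+frame(a)@(np.array([x,y,z])/1000.)
def down(yaw,tilt=0,flip=False): # tool y along world yaw; tilt about tool y
    y=np.array([np.cos(yaw),np.sin(yaw),0]); 
    if flip:y=-y
    z=np.array([0,0,-1.]); R=np.column_stack([np.cross(y,z),y,z])
    return cv2.Rodrigues(np.array([np.cos(yaw),np.sin(yaw),0])*tilt)[0]@R
def lever_pt(th,r=284,h=16): return P(0,-118+r*np.cos(th)-h*np.sin(th),58+r*np.sin(th)+h*np.cos(th))
def ear_pt(th,r=225): return P(-75,112-r*np.cos(th)+2*np.sin(th),49+r*np.sin(th)+2*np.cos(th))
E
python3 - <<'E'
from h import *
from plant import planner
def ok(p,R):
    q=planner.ik(p,R); return None if q is None else np.round(q,2)
for fl in(0,1):
  print("flip",fl)
  for th in(0,.6,1.2,1.8,2.3): print("lev",th,[ok(lever_pt(th)+[0,0,.006],down(a,t,fl)) is not None for t in(-.5,0,.5)],ok(lever_pt(th)+[0,0,.006],down(a,0,fl)))
  for th in(0,.9,1.75): print("ear",th,ok(ear_pt(th)+[0,0,.006],down(a,0,fl)))
T=dict(np.load("top0.npz"))["color"];print(T[218,197],T[200,197],T[217,179],T[203,212],T[180,220],T[240,260])
E
```

```text
flip 0
lev 0 [True, True, True] [-0.63  0.47  0.47  1.72 -0.25  1.01  0.12]
lev 0.6 [True, True, True] [-0.61  0.33  0.57  1.54 -0.18  1.32  0.18]
lev 1.2 [True, True, True] [-0.48  0.4   0.79  1.29 -0.28  1.56  0.47]
lev 1.8 [True, True, True] [-0.24  0.68  1.08  1.05 -0.6   1.7   0.84]
lev 2.3 [True, True, False] [ 0.06  0.81  0.9   0.92 -0.61  1.63  0.93]
ear 0 [-0.47  0.64  0.95  1.77 -0.6   1.04  0.91]
ear 0.9 [-0.59  0.26  0.81  1.67 -0.2   1.29  0.46]
ear 1.75 [-0.73  0.12  0.52  1.67 -0.06  1.36  0.  ]
flip 1
lev 0 [True, True, True] [-1.14  0.92  1.35  1.74 -0.93  1.3  -2.51]
lev 0.6 [True, True, True] [-1.06  0.65  1.36  1.55 -0.63  1.46 -2.6 ]
lev 1.2 [True, True, True] [-0.73  0.64  1.36  1.3  -0.62  1.66 -2.43]
lev 1.8 [True, True, True] [-0.3   0.8   1.35  1.06 -0.8   1.78 -2.19]
lev 2.3 [True, True, False] [-0.05  0.99  1.35  0.92 -0.97  1.76 -2.07]
ear 0 [-0.64  0.95  1.35  1.78 -0.98  1.27 -1.97]
ear 0.9 [-0.91  0.51  1.37  1.68 -0.51  1.38 -2.4 ]
ear 1.75 [-1.38  0.31  1.39  1.69 -0.31  1.4  -2.89]
[30 56 89] [107 106 105] [106 104 106] [59 64 74] [106 111 111] [104 109 110]
```

Run:
```python
from h import *
from plant import *
claw.move_gripper(0.0,40)
manip.reach(P(-15,105,300),down(a))
d=cams.get_image("wrist"); np.savez("w1.npz",**d); cv2.imwrite("pics/w1.png",d["color"])
print(manip.read_time_s(),manip.read_ee_pos(), [np.round(proj(d,p)) .tolist() for p in(P(45,145,90),lever_pt(0),P(0,-118,58),P(-75,-113,56),P(45-60,145+9,109),P(0,100,53),P(-100,0,53))])
```

```text
3.0833 [0.56633418 0.0635997  0.29975331] [[380.0, 146.0], [337.0, 125.0], [334.0, 330.0], [281.0, 326.0], [323.0, 139.0], [336.0, 179.0], [259.0, 253.0]]
```

View pics/w1.png

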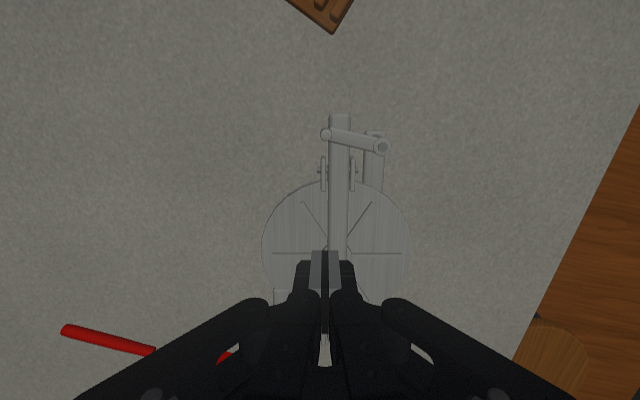

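Wrist view: lever along column ~338, end at row 113, catch pin (382,146), stub (326,134). The model agrees to about 3 mm in x, and the catch is at ~0.2 rad, so it holds the lever. Next I push it clear.

```bash
sed -i 's/mid=np.array(\[.602,-.038/mid=np.array([.605,-.0375/' h.py
python3 - <<'E'
from h import *
from plant import *
def tp(th,z,r=63): return P(45-r*np.cos(th),145+r*np.sin(th),z)
R=down(a)
manip.reach(tp(-.3,160),R); manip.servo_line(tp(-.3,116),.1)
print(manip.read_contact_force())
for th in np.arange(.1,2.25,.3):
    manip.servo_line(tp(th,116),.12); f=manip.read_contact_force(); print(round(th,2),np.round(f,1))
    if np.linalg.norm(f)>25: print("stop");break
p=tp(th-.25,116); manip.servo_line(p,.15); manip.servo_line(p+[0,0,.09],.2)
claw.move_gripper(.04,25)
q=lever_pt(0); manip.reach([q[0],q[1],.25],R)
d=cams.get_image("wrist"); np.savez("w2.npz",**d); cv2.imwrite("pics/w2.png",d["color"][:330,150:540])
print(manip.read_time_s(), [np.round(proj(d,p)-[150,0]).tolist() for p in(P(45,145,90),P(0,179,80),P(0,80,80))])
E
```

```text
[-0.61044955  0.17501095  0.68600485]
0.1 [-0.5 -0.6  0.1]
0.4 [-0.7 -1.6 -0.3]
0.7 [-1.1  0.2 -0.4]
1.0 [-0.6 -0.7 -0.4]
1.3 [ 0.5 -0.5  0.1]
1.6 [-0.1  0.1 -1.3]
1.9 [ 0.3 -0.1  0.3]
2.2 [ 0.3  0.3 -0.1]
8.6417 [[220.0, 214.0], [173.0, 177.0], [173.0, 268.0]]
```

View pics/w2.png

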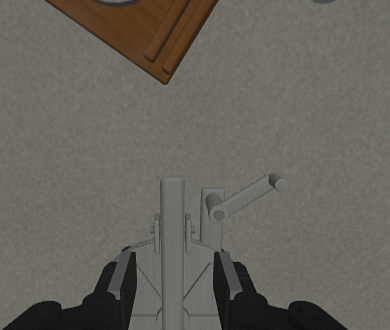

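The catch is clear: its arm runs from (218,214) to (280,183). The lever end is at (173,177), exactly as predicted, so I can grip the end and swing it out.

Run:
```python
from h import *
from plant import *
R=down(a); o=np.array([0,0,.006])
p=lever_pt(0)+o
manip.servo_line(p+[0,0,.05],.2); manip.servo_line(p,.1); print(manip.read_ee_pos()-p,manip.read_contact_force())
claw.move_gripper(.0,25); print("w",manip.read_width(),manip.read_gripper_force())
for th in np.arange(.16,2.29,.16):
    manip.servo_line(lever_pt(th)+o,.13); f=manip.read_contact_force(); print(round(th,2),np.round(f,1),round(manip.read_width(),4))
    if np.linalg.norm(f)>40: print("stop");break
d=cams.get_image("scene"); np.savez("s3.npz",**d); cv2.imwrite("pics/s3.png",d["color"][120:300,180:500])
print(manip.read_time_s(),manip.read_ee_pos())
```

```text
[4.15482227e-04 1.46367088e-05 5.62723944e-04] [ 0.10667234 -0.11503168  0.84341398]
w 0.02317089840203343 26.838288009166718
0.16 [-7.6 -1.5 -1.3] 0.0239
0.32 [-9.3 -1.8 -1.5] 0.0233
0.48 [-9.8 -1.7 -0.7] 0.0236
0.64 [-10.7  -2.4   0.1] 0.0237
0.8 [-10.9  -0.9   0.8] 0.0235
0.96 [-10.1  -2.2   0. ] 0.0232
1.12 [-9.9 -2.5 -0.7] 0.0235
1.28 [-10.2  -2.4  -2.1] 0.0234
1.44 [-10.8  -2.8  -0.9] 0.0238
1.6 [-10.5  -2.7  -1.8] 0.0232
1.76 [-10.   -3.   -0.7] 0.0237
1.92 [-9.7 -2.9 -0.8] 0.0231
2.08 [-9.4 -3.6  0.8] 0.0238
2.24 [-9.5 -3.8  0.6] 0.0236
17.3667 [ 0.66403491 -0.34031516  0.27781459]
```

View pics/s3.png

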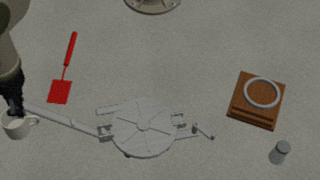

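Scene view: the lever now lies out to the left of the press, held at about 2.24 rad. I'll seat it, release and go to the ear.

Run:
```python
from h import *
from plant import *
R=down(a); o=np.array([0,0,.006])
manip.servo_line(lever_pt(2.31)+o,.08); print(manip.read_contact_force())
claw.move_gripper(.045,25); manip.servo_line(lever_pt(2.31)+[0,0,.07],.15)
manip.servo_line(P(-80,-240,340),.25)
manip.reach(ear_pt(0)+[0,0,.13],R)
d=cams.get_image("wrist"); np.savez("w4.npz",**d); cv2.imwrite("pics/w4.png",d["color"][:330,150:540])
print(manip.read_time_s(), [np.round(proj(d,p)-[150,0]).tolist() for p in(P(-75,-131,56),P(-75,-100,56),P(-100,0,53),P(0,100,53))])
```

```text
[-7.51807491 -5.0687283   0.54877982]
20.175 [[172.0, 223.0], [172.0, 188.0], [137.0, 54.0], [291.0, -124.0]]
```

View pics/w4.png

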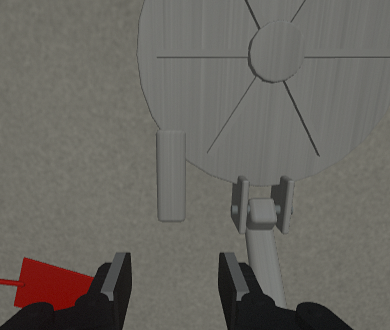

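Wrist view: the ear is centred at column 171 with its end at row 221 (predicted 172, 223), so it is aligned. I'll grip it and raise the plate.

Run:
```python
from h import *
from plant import *
R=down(a); o=np.array([0,0,.006])
p=ear_pt(0)+o
manip.servo_line(p,.12); print(manip.read_ee_pos()-p,manip.read_contact_force())
claw.move_gripper(.0,30); print("w",manip.read_width(),manip.read_gripper_force())
for th in np.append(np.arange(.16,1.7,.16),1.75):
    manip.servo_line(ear_pt(th)+o,.13); f=manip.read_contact_force(); print(round(th,2),np.round(f,1),round(manip.read_width(),4))
    if np.linalg.norm(f)>40: print("stop");break
d=cams.get_image("scene"); T=cams.get_image("top"); np.savez("t5.npz",**T)
cv2.imwrite("pics/s5.png",np.vstack([d["color"][120:300,180:500],T["color"][90:270,120:440]]))
print(manip.read_time_s(),manip.read_ee_pos())
# ring from first top picture
for n in("top0","t5"):
    D=dict(np.load(n+".npz")); im=D["color"].astype(int)[165:260,160:250]
    near=((im[...,2]-im[...,0])>12).astype(np.uint8)
    cs,_=cv2.findContours(near,cv2.RETR_EXTERNAL,cv2.CHAIN_APPROX_NONE); hull=cv2.convexHull(max(cs,key=cv2.contourArea))
    fill=np.zeros_like(near);cv2.drawContours(fill,[hull],-1,1,-1); fill=cv2.erode(fill,np.ones((5,5)))
    m=((fill>0)&(near==0)).astype(np.uint8); cs,_=cv2.findContours(m,cv2.RETR_EXTERNAL,cv2.CHAIN_APPROX_NONE)
    r=max(cs,key=cv2.contourArea); Q=np.array([onz(D,q[0][0]+160,q[0][1]+165,.031)[:2] for q in r],np.float32)
    print(cv2.fitEllipse(Q)); B=cv2.boxPoints(cv2.minAreaRect(hull)); print(np.round([onz(D,q[0]+160,q[1]+165,.016)[:2] for q in B],3).tolist())
```

```text
[ 0.00057642 -0.00026101  0.0008436 ] [-0.07307951 -0.62383386  0.05146639]
w 0.02355271512909395 30.135001838207245
0.16 [-5.4 -2.1 -3. ] 0.0234
0.32 [-7.1 -1.4 -3.6] 0.0235
0.48 [-8.  -2.5 -3.4] 0.0231
0.64 [-8.6 -3.  -2.7] 0.0233
0.8 [-9.3 -1.7 -1.7] 0.0232
0.96 [-9.6 -1.7 -1.1] 0.0236
1.12 [-9.7 -2.2 -0.5] 0.0234
1.28 [-11.   -2.2  -0.4] 0.0229
1.44 [-10.7  -2.4   1.4] 0.0234
1.6 [-11.   -2.    1.1] 0.0236
1.75 [-12.4  -2.2   1.4] 0.0233
26.425 [0.49856835 0.09864348 0.27616885]
((0.46927496790885925, 0.33885008096694946), (0.11176219582557678, 0.11352713406085968), 153.316162109375)
[[0.432, 0.43], [0.604, 0.362], [0.54, 0.218], [0.37, 0.288]]
((0.4668518304824829, 0.34432366490364075), (0.09482429921627045, 0.10231942683458328), 109.7331314086914)
[[0.624, 0.438], [0.626, 0.202], [0.355, 0.193], [0.353, 0.421]]
```

View pics/s5.png

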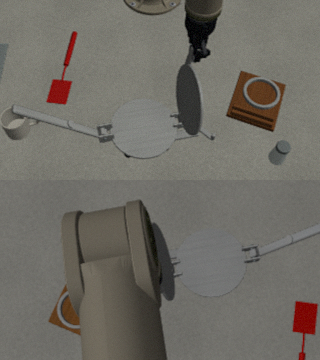

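The upper plate stands at its stop with the lever out. Ring by ray cast: centre (0.469, 0.339), diameter ~0.113 m against 0.116 given, which fits. I'll release the ear and look at the ring from close by.

Run:
```python
from h import *
from plant import *
o=np.array([0,0,.006])
manip.servo_line(ear_pt(1.77)+o,.08); print(manip.read_contact_force())
claw.move_gripper(.045,30); manip.servo_line(ear_pt(1.77)+[0,0,.09],.15)
C=np.array([.468,.338]); g=.626; dv=np.array([np.cos(g),np.sin(g)])
q=C-.053*dv; 
claw.move_gripper(.034,40)
manip.reach([*q,.17],down(g))
d=cams.get_image("wrist"); np.savez("w6.npz",**d); cv2.imwrite("pics/w6.png",d["color"][:330,100:590])
print(manip.read_time_s(),manip.read_ee_pos())
# ring hole+outer by colour
im=d["color"].astype(int); wood=((im[...,2]-im[...,0])>14).astype(np.uint8)
m=cv2.morphologyEx(wood,cv2.MORPH_OPEN,np.ones((3,3)));cs,_=cv2.findContours(m,cv2.RETR_LIST,cv2.CHAIN_APPROX_NONE)
for c in cs:
    if cv2.contourArea(c)>3000:
        Q=np.array([onz(d,*p[0],.031)[:2] for p in c],np.float32); print(cv2.contourArea(c),cv2.fitEllipse(Q),cv2.boundingRect(c))
print(np.round(proj(d,[*C,.031])-[100,0]),np.round(proj(d,[*q,.031])-[100,0]))
```

```text
[-11.2520822   -2.76135726   2.9823708 ]
29.15 [0.42682622 0.30594122 0.17139341]
7954.0 ((0.46837276220321655, 0.34042903780937195), (0.08875532448291779, 0.09098120033740997), 164.49072265625) (333, 144, 104, 99)
14376.5 ((0.48436158895492554, 0.33143752813339233), (0.14727143943309784, 0.20045754313468933), 77.49848937988281) (271, 87, 227, 219)
[283. 197.] [222. 198.]
```

View pics/w6.png

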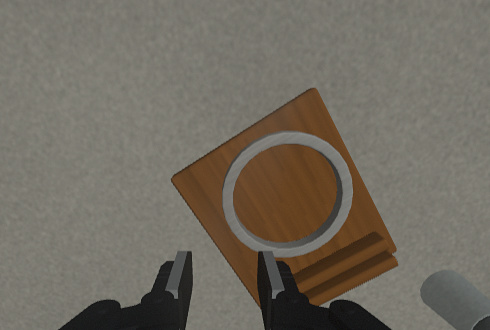

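Wrist view: ring outline spans columns 222–353 and rows 130–256, so its centre is (287,193), giving (0.469, 0.342). Grip point is on the ring's left wall.

Run:
```python
from h import *
from plant import *
C=np.array([.469,.342]); g=.626; dv=np.array([np.cos(g),np.sin(g)]); q=C-.053*dv
manip.servo_line([*q,.08],.15); f0=manip.read_contact_force()
z=.050
manip.servo_line([*q,z],.08); print(np.round(manip.read_contact_force()-f0,1))
for z in(.047,.0445):
    manip.servo_line([*q,z],.03); f=manip.read_contact_force()-f0; print(z,np.round(f,1))
    if f[2]>4: break
claw.move_gripper(0,40); print("w",manip.read_width(),manip.read_gripper_force(),np.round(manip.read_contact_force()-f0,1))
manip.servo_line([*q,.2],.12); print("w",manip.read_width(),np.round(manip.read_contact_force()-f0,1),manip.read_time_s())
```

```text
[ 0.6 -1.1 -1.9]
0.047 [ 0.5  0.  -1. ]
0.0445 [ 0.3 -0.3 -1.2]
w 0.008321737573450788 37.01166006736457 [-1.  -0.   1.3]
w 0.007781217135016096 [-0.5  0.3 -3.1] 32.7167
```

Run:
```python
from h import *
from plant import *
C=np.array([.469,.342]); g=.626; q=C-.053*np.array([np.cos(g),np.sin(g)])
manip.servo_line([*q,.40],.25)
h=a+.3; t=mid[:2]-.053*np.array([np.cos(h),np.sin(h)])
manip.reach([*t,.40],down(h))
manip.servo_line([*t,.20],.2)
d=cams.get_image("wrist"); np.savez("w7.npz",**d); cv2.imwrite("pics/w7.png",d["color"])
e=manip.read_ee_pos();print(manip.read_time_s(),e,manip.read_width())
zr=e[2]-.021
print([np.round(proj(d,p)).tolist() for p in([*mid],[*mid[:2],zr],P(100,0,45),P(0,100,45),P(-100,0,45),P(0,-100,45))])
```

```text
36.3417 [ 0.55928735 -0.06298545  0.20135624] 0.007878485260747655
[[379.0, 194.0], [425.0, 268.0], [477.0, 223.0], [421.0, 83.0], [275.0, 162.0], [345.0, 283.0]]
```

View pics/w7.png

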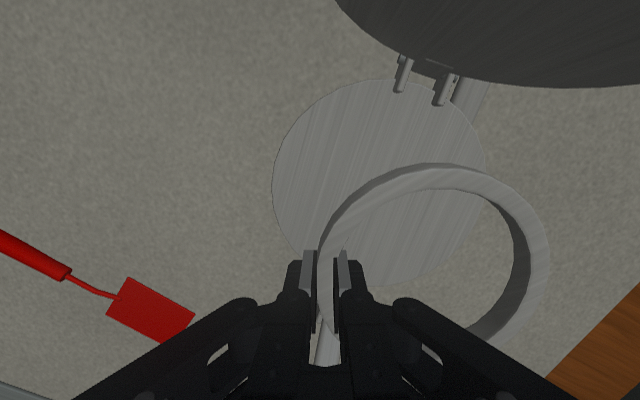

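Wrist view: the ring is held, its outline spanning columns 318–550 with the top at row 162. Plate disc (left 272, top 80, bottom 286) matches the prediction. I'll compare the ring's extents with a level ring, then lower it.

Run:
```python
from h import *
d=dict(np.load("w7.npz")); h=a+.3; dv=np.array([np.cos(h),np.sin(h)]); e=np.array([.55929,-.06299,.20136])
t=np.linspace(0,2*np.pi,361)
for off in(.049,.053,.057):
  for dz in(-.008,-.014):
    for tx in (0,-.005):
      c=e[:2]+off*dv+tx*np.array([-dv[1],dv[0]])
      q=np.array([proj(d,[c[0]+.058*np.cos(k),c[1]+.058*np.sin(k),e[2]+dz]) for k in t])
      print(off,dz,tx,q.min(0).round(),q.max(0).round())
q=np.array([proj(d,[mid[0]+.1*np.cos(k),mid[1]+.1*np.sin(k),.045]) for k in t]);print(q.min(0),q.max(0))
```

```text
0.049 -0.008 0 [303. 160.] [553. 378.]
0.049 -0.008 -0.005 [303. 172.] [550. 385.]
0.049 -0.014 0 [304. 158.] [544. 369.]
0.049 -0.014 -0.005 [304. 169.] [542. 376.]
0.053 -0.008 0 [312. 160.] [562. 378.]
0.053 -0.008 -0.005 [312. 172.] [559. 385.]
0.053 -0.014 0 [312. 158.] [552. 369.]
0.053 -0.014 -0.005 [312. 169.] [550. 376.]
0.057 -0.008 0 [320. 160.] [570. 378.]
0.057 -0.008 -0.005 [320. 172.] [568. 385.]
0.057 -0.014 0 [320. 158.] [561. 369.]
0.057 -0.014 -0.005 [320. 169.] [558. 376.]
[271.55886211  77.62960169] [488.41018011 287.03891711]
```

The ring is where expected (offset 53 mm). Lower, release and check.

Run:
```python
from h import *
from plant import *
h=a+.3; t=mid[:2]-.053*np.array([np.cos(h),np.sin(h)])
f0=manip.read_contact_force()
manip.servo_line([*t,.085],.12)
for z in(.078,.0755,.074):
    manip.servo_line([*t,z],.04); f=manip.read_contact_force()-f0; print(z,np.round(f,1))
    if f[2]>4: break
claw.move_gripper(.03,30); manip.servo_line([*t,.22],.15); manip.hold(.3)
d=cams.get_image("wrist"); np.savez("w8.npz",**d); T=cams.get_image("top"); S=cams.get_image("scene")
cv2.imwrite("pics/w8.png",np.vstack([cv2.resize(d["color"],(480,300)),cv2.resize(S["color"][130:300,180:452],(480,300))]))
print(manip.read_time_s(),np.round(manip.read_contact_force(),1))
k=np.linspace(0,2*np.pi,361); q=np.array([proj(d,[mid[0]+.058*np.cos(i),mid[1]+.058*np.sin(i),.060]) for i in k])*.75
print("expected ring extents",q.min(0),q.max(0),"mid",proj(d,mid)*.75)
```

```text
0.078 [-0.1 -0.3  0.4]
0.0755 [ 0.4 -0.7  0.1]
0.074 [ 0.2 -0.1 -0. ]
40.1917 [ 0.2 -0.8  0.8]
expected ring extents [238.73048553  97.64564459] [331.66687085 187.04562745] mid [283.07264424 141.99958247]
```

View pics/w8.png

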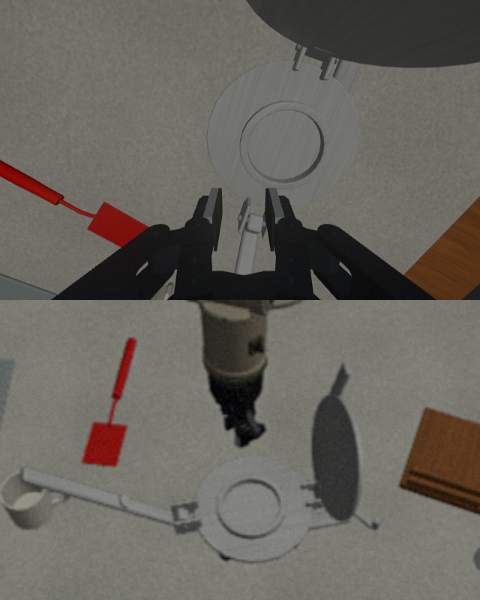

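The ring lies flat on the plate at columns 240–331 and rows 100–187, within about 3 mm of the predicted outline. The lever is out, the plate is up and the gripper is clear.

```bash
python3 -c "
from plant import manip
print(manip.sign_off())"
```

```text
the job is handed in; nothing more can be done
None
```

The job is handed in at about 40 s of the 72 s allowed, but no verdict came back: catch swung clear, lever thrown out, upper plate raised to its stop, ring flat within about 3 mm of the lower plate's middle.

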